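Empty the stones out of a bonsai pot and put it on show

ROBOT

A 6-joint arm with a two-finger parallel gripper is mounted at the origin on the work surface. World frame = base frame: x ahead of the robot, y to its left, z up, the work surface at z = 0. Lengths are in m, angles in rad, forces in N, time in s.
With the tool pointing down it reaches from about 0.425 to 1.125 m from the base axis. Payload 14.9 kg.
Tool frame: the origin (TCP) lies midway between the tips of the shut fingers; the grasp point (between the pads) lies 19 mm behind it (env.grip_point_offset is the z of the grasp point in the tool frame, in m); z points along the fingers, y is the line along which they close (so a half turn about z gives the same grasp; the last joint's range is limited). The gripper opens to 91 mm and grips with 3 to 60 N. Pads are 32 mm wide; open, the fingers measure 118 mm over their backs; the gripper's body (76 mm by 178 mm) begins 60 mm behind the grasp point.
Start: joints at [1.289, 0.379, 1.734, -0, 1.028, -0.033], TCP at [0.172, 0.678, 0.214] pointing down, gripper open.
Joint ranges: [-2.77, 2.77], [-0.74, 2.19], [0, 2.66], [-1.06, 4.2], [0.31, 2.87], [-3.08, 3.08]. Speed limits (rad/s): [1.89, 1.89, 2.39, 3.14, 3.14, 3.14].

INTERFACE

Orientations are given as a unit quaternion [x, y, z, w].
In Python, from bench import env gives the robot as it stands. The module is installed in compiled form; this text tells all that it offers.
- The arm moves only by the shell command python3 -m jog 'ROWS' [FORCE]. ROWS is JSON, one flat list of numbers, 7 for each row, row after row: the shift along the tool's x, y, z each as a share of 0.02 m, from -1 to 1, then the turn, a rotation vector about the tool's x, y, z each as a share of 0.12 rad, from -1 to 1, then the closure, from 0 (fully open) to 1 (shut). In form: [x, y, z, rx, ry, rz, gripper, x, y, z, rx, ry, rz, gripper, ...]. A call has 1 to 10 rows; each row shifts and turns the commanded pose from where the row before left it, along the tool's axes as they then stand; what a row does not reach is not made up. A row lasts 1/12 s, in which the tool goes at most 41.7 mm and 7.16 degrees, less where a joint would pass 70% of its speed; a pose out of reach is approached as far as the arm can. A call with a number of a shift or a turn outside -1 to 1 is refused whole. A call with a gripper value outside its range is refused whole. The fingers move at their own pace and stop on an object; FORCE is the grip in N (left out, the last holds). Time passes only in rows, so rows that do not move let the fingers close. It gives the time, the measured TCP pose, the force, the opening and the grip force at its end, in the units of the state.
- env.sense(): the state, without advancing time (a new reading comes with each control period).
- env.read_camera(name): name is "side" or "top"; returns the picture (480x640x3 uint8, red, green, blue); there is no depth.
- env.camera_model(name): a dict with "fx", "fy", "cx", "cy" (pixels), "position" and "orientation" of the camera in the world. Camera axes: x right, y up, looking along -z (the intrinsics and any distortion apply to the point x, -y, -z); pixel columns grow to the right and rows downward; lengths in m; the calibration is good to about 2 mm. A picture is of the moment at which its call begins. camera_model takes no time and is no camera call.
- env.finish_job(): hands the job in; it is judged then, once.
The state is a dict: "time": time; "joints": joint angles; "joint_velocities": joint speeds; "effort": joint torques, N m; "tcp_pos": TCP position; "ee_rot": TCP orientation; "wrist_force": force on the tool from outside, world axes, zero at the start; "moment": the same for the moment, N m; "opening": finger opening in m; "grasp_force": force on a finger pad.
Only numpy, scipy, OpenCV 4.12 (cv2) and the standard library are available. Lean on these libraries where they do the work, as an engineer would, in place of code of your own. Each camera call takes 0.05 s, during which the arm holds its last target. There are 200 camera calls.

TASK

The mustard-yellow bonsai pot still has five pumice stones in it. Lift it over the green tray with the stones inside, tip it until every stone has dropped into the tray, then stand the empty pot upright on its feet in the middle of the round straw mat, setting it down gently. Leave the maroon pot, the brush and the saucer where they are.

Things in the scene. Friction and masses are not known exactly. Their poses are not given: they have to be found in the camera images.
- pot: mustard-yellow glazed bonsai pot holding the stones, 0.28 to 0.46 kg, 126 mm long at the rim (x), 64 wide (y), 78 tall (z up). Long sides (+y, -y) flat, upright, 64 mm apart: grip there. Short ends slope out, from 80 mm apart at the foot to 126 at the rim: pour over either. Walls 5 mm, open top, inner floor 12 mm up, four feet within 80 x 64 mm. Origin: centre of underside, on the table at the start
- tray: fixed green open plastic tray, 260 mm (x) by 200 mm (y) outside, 50 mm tall, walls 5 mm, floor 5 mm. Origin: centre of its underside, on the table
- turntable: fixed round display stand, a black disc topped with a woven straw mat; 210 mm across (mat 204 mm), the mat's flat top 28 mm above the table. It does not turn. Origin: centre of its underside, on the table. It and the pot stand on opposite sides of the tray, either way round
- maroon_pot: bystander: small round maroon pot, 84 mm across, 65 mm tall; origin at the centre of its underside
- brush: bystander: hand brush lying on the table, about 200 mm long along its x; origin near its middle, on the underside
- saucer: bystander: blue ceramic saucer, 110 mm across, 18 mm tall; origin at the centre of its underside
- stone0: one of the five loose pale grey pumice stones in the pot, a rounded lump about 24 mm across, 16 g; origin at its centre
- stone1: one of the five loose pale grey pumice stones in the pot, a rounded lump about 24 mm across, 16 g; origin at its centre
- stone2: one of the five loose pale grey pumice stones in the pot, a rounded lump about 24 mm across, 16 g; origin at its centre
- stone3: one of the five loose pale grey pumice stones in the pot, a rounded lump about 24 mm across, 16 g; origin at its centre
- stone4: one of the five loose pale grey pumice stones in the pot, a rounded lump about 24 mm across, 16 g; origin at its centre
There are look-alikes about, which are no part of the job. Of the things that look like the pot, the largest one is meant.

How it is judged:
On the way, in this order (a step that is already met when the one before it is completed fails the run):
1. the pot is lifted over the tray with all five stones still in it (horizontal distance between pot and tray below 0.2 m and height (world z) of pot above 0.05 m and distance between pot and stone0 below 0.09 m and distance between pot and stone1 below 0.09 m and distance between pot and stone2 below 0.09 m and distance between pot and stone3 below 0.09 m and distance between pot and stone4 below 0.09 m), for 0.1 s.
2. all five stones are in the tray while the pot is held tipped above it (x of stone0 in the frame of tray between -0.13 and 0.13 m and y of stone0 in the frame of tray between -0.1 and 0.1 m and height (world z) of each of stone0, stone1, stone2, stone3, stone4 below 0.05 m and x of stone1 in the frame of tray between -0.13 and 0.13 m and y of stone1 in the frame of tray between -0.1 and 0.1 m and x of stone2 in the frame of tray between -0.13 and 0.13 m and y of stone2 in the frame of tray between -0.1 and 0.1 m and x of stone3 in the frame of tray between -0.13 and 0.13 m and y of stone3 in the frame of tray between -0.1 and 0.1 m and x of stone4 in the frame of tray between -0.13 and 0.13 m and y of stone4 in the frame of tray between -0.1 and 0.1 m and horizontal distance between pot and tray below 0.2 m and height (world z) of pot above 0.05 m and angle between pot's own z axis and vertical above 0.7 rad), for 0.05 s.
At the end, for the whole second after the job is handed in: the pot stands at rest upright (within 0.08 rad) on the straw mat, its centre within 40 mm of the mat's centre, and all five stones lie in the tray (horizontal distance between pot and turntable below 0.04 m and height (world z) of pot between 0.024 and 0.033 m and angle between pot's own z axis and vertical below 0.08 rad and linear speed of pot below 0.02 m/s and angular speed of pot below 0.2 rad/s and x of stone0 in the frame of tray between -0.13 and 0.13 m and y of stone0 in the frame of tray between -0.1 and 0.1 m and height (world z) of each of stone0, stone1, stone2, stone3, stone4 below 0.05 m and x of stone1 in the frame of tray between -0.13 and 0.13 m and y of stone1 in the frame of tray between -0.1 and 0.1 m and x of stone2 in the frame of tray between -0.13 and 0.13 m and y of stone2 in the frame of tray between -0.1 and 0.1 m and x of stone3 in the frame of tray between -0.13 and 0.13 m and y of stone3 in the frame of tray between -0.1 and 0.1 m and x of stone4 in the frame of tray between -0.13 and 0.13 m and y of stone4 in the frame of tray between -0.1 and 0.1 m); the robot touches nothing.
It fails at once if the pot is dropped or knocked down hard on the stand (over 150 N) (contact force between pot and turntable above 150 N).
It fails at once if the pot is let go in the air, more than 17 mm above the mat (height (world z) of pot above 0.045 m and contact force between pot and the fingers below 0.05 N).
It fails at once if the maroon pot is moved more than 30 mm (distance of maroon_pot from where it was at the start of the episode above 0.03 m).
It fails at once if the brush is moved more than 30 mm (distance of brush from where it was at the start of the episode above 0.03 m).
It fails at once if the saucer is moved more than 30 mm (distance of saucer from where it was at the start of the episode above 0.03 m).
It also fails if it takes over 51 s, if anything falls off the work surface, if the arm or the gripper's body presses on something with over 40 N, if the wrist force passes 120 N, or if a joint passes its speed limit or range.

## Working session

There is one attempt and no reset: what is moved stays moved. The work goes in short steps, Python scripts to look and compute and a shell command to move; the robot and the scene stay as the last step left them, time stands still between calls to the robot, and variables do not carry over. Pictures are saved under pics/ and viewed, at most 10 in all, crops included, and the job is handed in when it is done.

```bash
mkdir -p pics; python3 - <<'E'
from bench import env
import cv2
for n in("top","side"):
    im=env.read_camera(n); cv2.imwrite(f"pics/{n}0.png",im[:,:,::-1]); print(env.camera_model(n))
s=env.sense(); print(s["tcp_pos"],s["ee_rot"],s["time"],env.grip_point_offset)
E
```

```text
{'fx': 556.4671957207493, 'fy': 556.4671957207493, 'cx': 320.79154818723975, 'cy': 238.16500953963455, 'position': array([0.50983359, 0.02139755, 1.15451156]), 'orientation': array([-0.02933667,  0.01623054,  0.70733687, -0.70608107])}
{'fx': 522.3238702468394, 'fy': 522.3238702468394, 'cx': 318.7095006736706, 'cy': 232.76481764257065, 'position': array([0.26165212, 0.72777217, 0.73965328]), 'orientation': array([-0.08272755,  0.39709451,  0.89769747, -0.17207952])}
[0.17228185 0.67811319 0.21335214] [ 1.24085487e-01  9.92271412e-01 -4.80271654e-04 -8.39367816e-05] 0.1 -0.0188
```

View pics/top0.png

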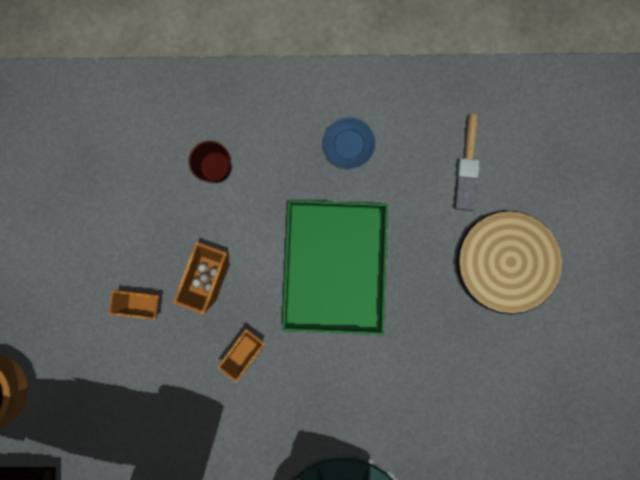

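View pics/side0.png

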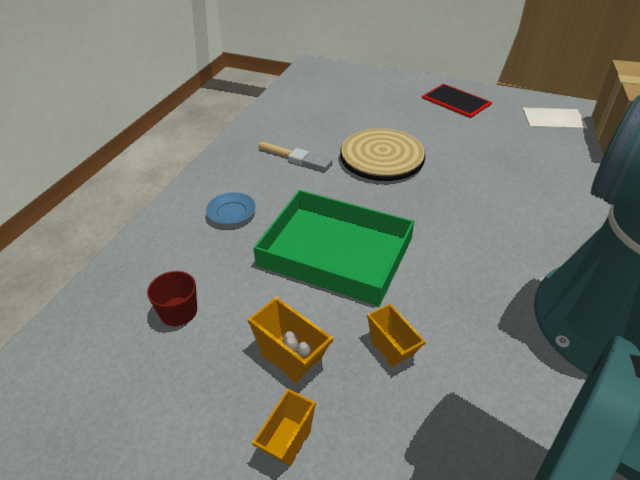

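Top view: three mustard pots, at (203,277) with stones and largest, (135,305) and (241,353) both smaller and empty. So the pot meant is (203,277). The tray is around (335,266), the mat at about (510,262), the maroon pot at (210,161), the saucer at (348,143) and the brush at (467,165). I'll confirm the pot in an enlarged crop.

```bash
cat > h.py <<'E'
import numpy as np
from bench import env
from scipy.spatial.transform import Rotation as R
def pt(n,u,v,z):
    c=env.camera_model(n); d=R.from_quat(c["orientation"]).apply([(u-c["cx"])/c["fx"],-(v-c["cy"])/c["fy"],-1])
    p=np.array(c["position"]); return p+d*(z-p[2])/d[2]
E
python3 - <<'E'
import cv2
from h import *
im=cv2.imread("pics/top0.png")
cv2.imwrite("pics/crop0.png",cv2.resize(im[230:390,100:280],None,fx=3.7,fy=3.7,interpolation=cv2.INTER_CUBIC))
for nm,u,v,z in[("tray a",287,201,.05),("b",387,204,.05),("c",383,332,.05),("d",283,329,.05),("mat",510.5,262,.028),("maroon",210,161,.065),("saucer",348,143,.018),("brush",467,165,.02),("sp1",135,305,.05),("sp2",241,353,.05)]: print(nm,pt("top",u,v,z).round(3))
print(pt("side",382,154,.028).round(3))
E
```

```text
tray a [0.656 0.109 0.05 ]
b [ 0.649 -0.09   0.05 ]
c [ 0.396 -0.08   0.05 ]
d [0.402 0.117 0.05 ]
mat [ 0.534 -0.339  0.028]
maroon [0.734 0.262 0.065]
saucer [ 0.78  -0.014  0.018]
brush [ 0.733 -0.258  0.02 ]
sp1 [0.449 0.411 0.05 ]
sp2 [0.355 0.199 0.05 ]
[ 0.528 -0.319  0.028]
```

View pics/crop0.png

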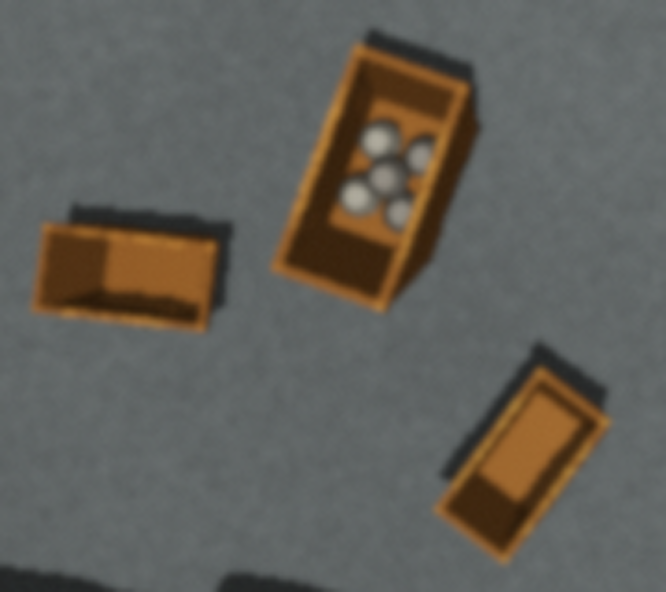

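The crop confirms it: the stone-filled pot is clearly the largest. Its rim corners in crop pixels are (362,45), (470,85), (383,310) and (275,268). The other two pots are smaller and empty.

```bash
python3 - <<'E'
from h import *
P=np.array([pt("top",100+u/3.7,230+v/3.7,.078) for u,v in[(362,45),(470,85),(383,310),(275,268)]])
print(P.round(3)); c=P.mean(0); ax=(P[0]+P[1]-P[2]-P[3])[:2]/2; print(c,np.linalg.norm(ax),np.linalg.norm(P[0]-P[1]),"yaw",np.arctan2(ax[1],ax[0]))
# side cross-check: rim corners
Q=np.array([pt("side",u,v,.078) for u,v in[(278,299),(331,340),(300,363),(250,320)]]);print(Q.round(3),Q.mean(0))
print("mat side",pt("side",382,149,.028),"mat top centre outline",pt("top",510,261.5,.028))
s=env.sense(); r=R.from_quat(s["ee_rot"]); print(r.as_matrix().round(3))
E
```

```text
[[0.572 0.281 0.078]
 [0.551 0.223 0.078]
 [0.434 0.268 0.078]
 [0.455 0.325 0.078]]
[0.50305151 0.27417436 0.078     ] 0.12506736691667844 0.06098143445733112 yaw -0.36172839808891
[[0.544 0.229 0.078]
 [0.433 0.274 0.078]
 [0.461 0.329 0.078]
 [0.567 0.285 0.078]] [0.50151339 0.27931193 0.078     ]
mat side [ 0.53406379 -0.33963153  0.028     ] mat top centre outline [ 0.53464541 -0.33821922  0.028     ]
[[-0.969  0.246 -0.   ]
 [ 0.246  0.969 -0.001]
 [ 0.    -0.001 -1.   ]]
```

```bash
python3 -m jog '[-1,-0.733,0,0,0,0,0,-1,-0.733,0,0,0,0,0,-1,-0.733,0,0,0,0,0,-1,-0.733,0,0,0,0,0,-1,-0.733,0,0,0,0,0,-1,-0.733,0,0,0,0,0,-1,-0.733,0,0,0,0,0,-1,-0.733,0,0,0,0,0,-1,-0.733,0,0,0,0,0,-1,-0.733,0,0,0,0,0]' 
python3 -m jog '[-1,-0.733,0,0,0,0,0,-1,-0.733,0,0,0,0,0,-1,-0.733,0,0,0,0,0,-1,-0.733,0,0,0,0,0,-1,-0.733,0,0,0,0,0,-1,-0.733,0,0,0,0,0,-1,-0.733,0,0,0,0,0,-1,-0.733,0,0,0,0,0,-1,-0.733,0,0,0,0,0,-0.9,-0.7,0.5,0,0,0,0]'
python3 -m jog '[0,0,0.5,0,0,0.94,0,0,0,0,0,0,0,0,0,0,0,0,0,0,0]'
python3 - <<'E'
from h import *
import cv2
s=env.sense(); r=R.from_quat(s["ee_rot"])
print(s["time"],s["tcp_pos"],r.as_matrix().round(3),s["joints"].round(3) if hasattr(s["joints"],"round") else s["joints"])
print("tool shift",r.inv().apply(np.array([.5025,.276,.025])-s["tcp_pos"])/.02)
for n in("top","side"): cv2.imwrite(f"pics/{n}1.png",env.read_camera(n)[:,:,::-1])
a=cv2.imread("pics/top1.png")[170:390,80:340];b=cv2.imread("pics/side1.png")[170:390,180:440]
cv2.imwrite("pics/v1.png",cv2.resize(np.hstack([a,b]),None,fx=1.5,fy=1.5))
E
```

```text
time: 0.93
tcp_pos: [0.3306, 0.4859, 0.2137]
ee_rot: [0.124, 0.992, -0.0, -0.0]
wrist_force: [0.2, 0.4, -0.3]
opening: 0.0912
grasp_force: 0.0
time: 1.77
tcp_pos: [0.4876, 0.2962, 0.2052]
ee_rot: [0.124, 0.992, 0.001, 0.001]
wrist_force: [0.1, -0.0, -0.5]
opening: 0.0913
grasp_force: 0.0
time: 2.02
tcp_pos: [0.4857, 0.2967, 0.1935]
ee_rot: [0.179, 0.984, -0.0, -0.001]
wrist_force: [-0.7, -0.3, 0.7]
opening: 0.0909
grasp_force: 0.0
2.0167 [0.48569872 0.29669153 0.19349712] [[-0.936  0.352 -0.001]
 [ 0.352  0.936 -0.001]
 [ 0.001 -0.001 -1.   ]] [ 0.507  0.202  2.012  0.     0.929 -0.704]
tool shift [-1.15817247 -0.66442024  8.42445457]
```

View pics/v1.png

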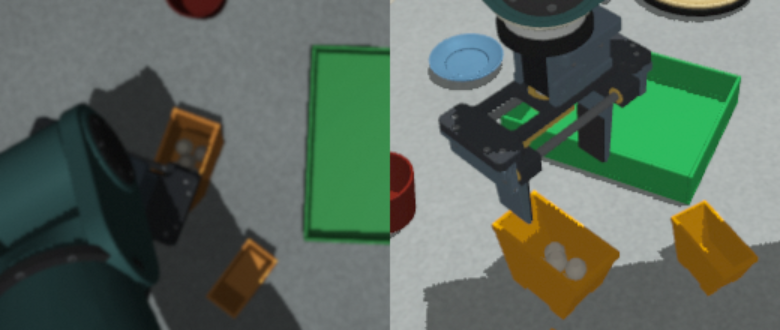

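The fingers straddle along the pot's short axis with the right yaw, and the maroon pot and spare pots are clear. Next I centre over the pot, lower, and check.

```bash
python3 -m jog '[-0.6,-0.35,0.6,0,0,0,0,-0.56,-0.32,0.9,0,0,0,0,0,0,1,0,0,0,0,0,0,1,0,0,0,0,0,0,0.9,0,0,0,0,0,0,0,0,0,0,0,0,0,0,0,0,0,0]'
python3 - <<'E'
from h import *
import cv2
s=env.sense(); r=R.from_quat(s["ee_rot"])
print("tool shift",r.inv().apply(np.array([.5025,.276,.025])-s["tcp_pos"])/.02)
for n in("top","side"): cv2.imwrite(f"pics/{n}2.png",env.read_camera(n)[:,:,::-1])
b=cv2.imread("pics/side2.png")[220:400,200:420]
cv2.imwrite("pics/v2.png",cv2.resize(b,None,fx=3,fy=3))
E
```

```text
time: 2.7
tcp_pos: [0.5027, 0.2759, 0.1054]
ee_rot: [0.179, 0.984, -0.001, -0.001]
wrist_force: [-0.2, 0.9, -0.3]
opening: 0.0914
grasp_force: 0.0
tool shift [0.00651028 0.00527645 4.01991085]
```

View pics/v2.png

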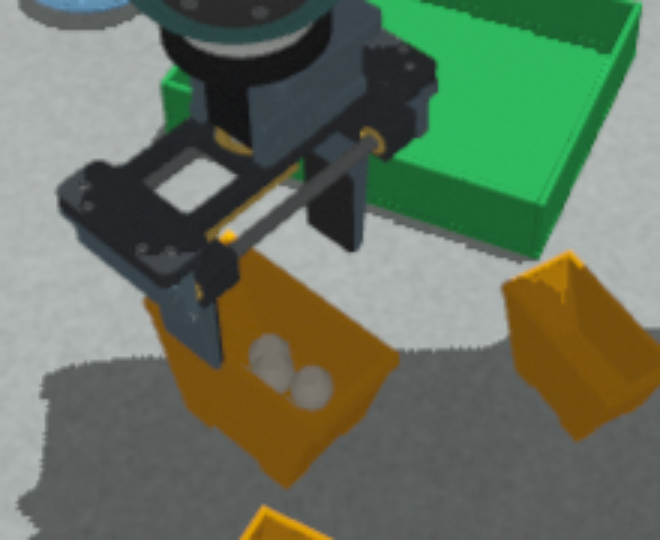

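The fingers straddle the pot: the near tip is outside the near wall at crop (205,362), the far one beyond the far wall at (340,245). Next I descend and watch the force.

```bash
python3 -m jog '[0,0,0.5,0,0,0,0,0,0,0.5,0,0,0,0,0,0,0.5,0,0,0,0,0,0,0.5,0,0,0,0]'
python3 -m jog '[0,0,0.7,0,0,0,0,0,0,0.7,0,0,0,0,0,0,0.6,0,0,0,0,0,0,0,0,0,0,0]'
python3 -m jog '[0,0,0,0,0,0,0.3,0,0,0,0,0,0,0.4,0,0,0,0,0,0,0.6,0,0,0,0,0,0,0.8,0,0,0,0,0,0,1,0,0,0,0,0,0,1,0,0,0,0,0,0,1,0,0,0,0,0,0,1]' 45
```

```text
time: 3.13
tcp_pos: [0.5029, 0.2761, 0.0649]
ee_rot: [0.18, 0.984, -0.0, -0.0]
wrist_force: [0.6, -0.1, 0.2]
opening: 0.0912
grasp_force: 0.0
time: 3.47
tcp_pos: [0.5016, 0.2754, 0.0229]
ee_rot: [0.18, 0.984, -0.001, -0.002]
wrist_force: [-0.3, -0.4, -0.4]
opening: 0.0908
grasp_force: 0.0
time: 4.13
tcp_pos: [0.5036, 0.2765, 0.0266]
ee_rot: [0.18, 0.984, 0.0, 0.0]
wrist_force: [-0.4, 1.2, 7.0]
opening: 0.0641
grasp_force: 44.9
```

```bash
python3 -m jog '[0,0,-0.3,0,0,0,1,0,0,-0.6,0,0,0,1,0,0,-0.8,0,0,0,1,0,0,-0.8,0,0,0,1,0,0,-0.8,0,0,0.2,1,0,0,-0.8,0,0,0.5,1,0,0,-0.8,0,0,0.7,1,0,0,-0.8,0,0,0.7,1,0,0,-0.8,0,0,0.7,1,0,0,-0.8,0,0,0.7,1]'
python3 -m jog '[0,0,-0.8,0,0,0.7,1,0,0,-0.8,0,0,0.7,1,0,0,-0.6,0,0,0.7,1,0,0,-0.4,0,0,0.7,1,0,0,0,0,0,0.7,1,0,0,0,0,0,0.7,1,0,0,0,0,0,0.7,1,0,0,0,0,0,0.5,1,0,0,0,0,0,0.3,1,0,0,0,0,0,0,1]'
python3 - <<'E'
from h import *
s=env.sense(); r=R.from_quat(s["ee_rot"])
print(s["joints"],r.as_matrix().round(3),"tool shift",r.inv().apply(np.array([.525,.06,.26])-s["tcp_pos"])/.02)
E
```

```text
time: 4.97
tcp_pos: [0.5025, 0.2759, 0.1734]
ee_rot: [0.383, 0.924, -0.0, -0.0]
wrist_force: [-1.0, -0.1, -4.8]
opening: 0.0641
grasp_force: 44.9
time: 5.8
tcp_pos: [0.5025, 0.2759, 0.2244]
ee_rot: [0.67, 0.743, -0.0, -0.0]
wrist_force: [0.1, -0.4, -4.6]
opening: 0.0637
grasp_force: 44.9
[ 4.61447477e-01  1.68239880e-01  1.98745441e+00 -3.10027351e-05
  9.86254835e-01  3.57979634e-01] [[-0.103  0.995 -0.   ]
 [ 0.995  0.103 -0.   ]
 [-0.    -0.    -1.   ]] tool shift [-1.08530919e+01  2.85696240e-03 -1.77731070e+00]
```

```bash
python3 -m jog '[-0.3,0,-0.1,0,0,0,1,-0.6,0,-0.2,0,0,0,1,-0.8,0,-0.2,0,0,0,1,-0.8,0,-0.2,0,0,0,1,-0.8,0,-0.2,0,0,0,1,-0.8,0,-0.2,0,0,0,1,-0.8,0,-0.2,0,0,0,1,-0.8,0,-0.2,0,0,0,1,-0.8,0,-0.2,0,0,0,1,-0.8,0,-0.2,0,0,0,1]'
python3 -m jog '[-0.8,0,0,0,0,0,1,-0.8,0,0,0,0,0,1,-0.8,0,0,0,0,0,1,-0.6,0,0,0,0,0,1,-0.3,0,0,0,0,0,1,0,0,0,0,0,0,1,0,0,0,0,0.3,0,1,0,0,0,0,0.5,0,1,0,0,0,0,0.5,0,1,0,0,0,0,0,0,1]'
python3 - <<'E'
from h import *
s=env.sense(); r=R.from_quat(s["ee_rot"])
print(s["joints"],r.as_matrix().round(3))
E
```

```text
time: 6.63
tcp_pos: [0.5181, 0.1292, 0.2626]
ee_rot: [0.669, 0.744, -0.0, 0.0]
wrist_force: [0.6, -0.4, -5.2]
opening: 0.0639
grasp_force: 44.9
time: 7.47
tcp_pos: [0.5253, 0.0652, 0.2619]
ee_rot: [0.667, 0.741, 0.053, -0.059]
wrist_force: [-0.1, 0.5, -4.3]
opening: 0.0641
grasp_force: 44.9
[-8.17626623e-04  5.35717678e-02  2.04690376e+00  1.80865272e-01
  1.06514682e+00 -1.95382218e-01] [[-0.103  0.995 -0.017]
 [ 0.982  0.105  0.157]
 [ 0.158 -0.    -0.987]]
```

```bash
python3 -m jog '[0,0,0,0,0.5,0,1,0,0,0,0,0.7,0,1,0,0,0,0,0.7,0,1,0,0,0,0,0.7,0,1,0,0,0,0,0.7,0,1,0,0,0,0,0.7,0,1,0,0,0,0,0.7,0,1,0,0,0,0,0.7,0,1,0,0,0,0,0.5,0,1,0,0,0,0,0,0,1]'
python3 - <<'E'
from h import *
import cv2
s=env.sense(); r=R.from_quat(s["ee_rot"])
print(s["joints"],r.as_matrix().round(3))
im=np.hstack([cv2.resize(env.read_camera(n)[:,:,::-1],(400,300)) for n in("top","side")])
cv2.imwrite("pics/v3.png",im)
E
```

```text
time: 8.3
tcp_pos: [0.5247, 0.0651, 0.2603]
ee_rot: [0.608, 0.674, 0.279, -0.313]
wrist_force: [0.0, -0.3, -5.9]
opening: 0.0642
grasp_force: 44.9
[-0.28911426  0.23297336  2.03491791  0.7965618   1.37945815 -0.76174895] [[-0.065  0.994 -0.083]
 [ 0.645  0.105  0.757]
 [ 0.761 -0.004 -0.648]]
```

View pics/v3.png

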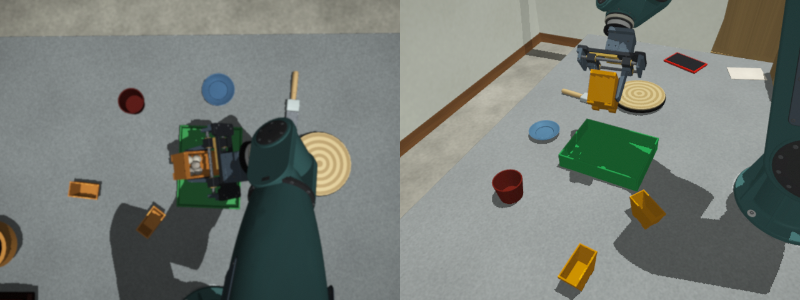

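Stones are still inside, and tipping brings j4 into mid-range as wanted. Next I lower a little and carry on tipping.

```bash
python3 -m jog '[-0.3,0,0.26,0,0,0,1,-0.5,0,0.4,0,0,0,1,-0.5,0,0.4,0,0,0,1,-0.4,0,0.4,0,0,0,1,0,0,0,0,0.3,0,1,0,0,0,0,0.6,0,1,0,0,0,0,0.6,0,1,0,0,0,0,0.6,0,1,0,0,0,0,0.6,0,1,0,0,0,0,0.6,0,1]'
python3 -m jog '[0,0,0,0,0.5,0,1,0,0,0,0,0.5,0,1,0,0,0,0,0.5,0,1,0,0,0,0,0.5,0,1,0,0,0,0,0.5,0,1,0,0,0,0,0.5,0,1,0,0,0,0,0.5,0,1,0,0,0,0,0.5,0,1,0,0,0,0,0,0,1]'
python3 - <<'E'
from h import *
import cv2
s=env.sense(); r=R.from_quat(s["ee_rot"])
print(s["joints"],r.as_matrix().round(3))
im=np.hstack([cv2.resize(env.read_camera(n)[100:400,160:560,::-1],(400,300)) for n in("top","side")])
cv2.imwrite("pics/v4.png",im)
E
```

```text
time: 9.23
tcp_pos: [0.5257, 0.0651, 0.2171]
ee_rot: [0.54, 0.599, 0.396, -0.439]
wrist_force: [-0.5, -0.5, -4.9]
opening: 0.064
grasp_force: 44.9
time: 9.98
tcp_pos: [0.5251, 0.0654, 0.2156]
ee_rot: [-0.431, -0.477, -0.512, 0.57]
wrist_force: [-0.5, 0.0, -5.2]
opening: 0.0638
grasp_force: 44.9
[-0.38360997  0.72096202  1.97531707  1.19695769  1.93387827 -1.14913455] [[ 0.02   0.995 -0.102]
 [-0.172  0.104  0.98 ]
 [ 0.985 -0.002  0.173]]
```

View pics/v4.png

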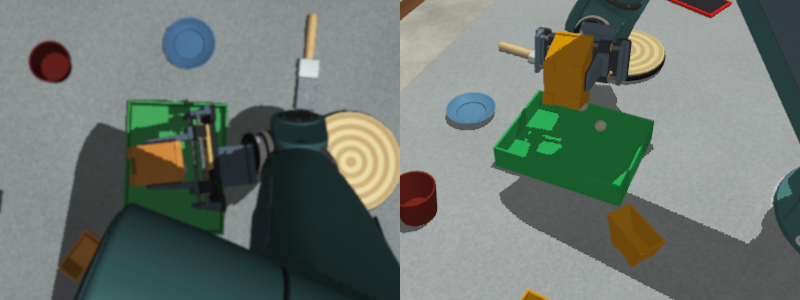

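One stone is visible in the tray (right crop, (600,126)); tilt is about 100°. I'll tip further.

```bash
python3 -m jog '[0.2,0,0,0,0.5,0,1,0.2,0,0.05,0,0.5,0,1,0.2,0,0.05,0,0.5,0,1,0.2,0,0.1,0,0.5,0,1,0.2,0,0.1,0,0.5,0,1,0,0,0,0,0.4,0,1,0,0,0,0,0,0,1,0,0,0,0,0,0,1,0,0,0,0,0,0,1,0,0,0,0,0,0,1]'
python3 - <<'E'
from h import *
import cv2
s=env.sense(); r=R.from_quat(s["ee_rot"])
print(s["joints"],r.as_matrix().round(3))
im=np.hstack([cv2.resize(env.read_camera(n)[b:b+190,a:a+250,::-1],(400,304)) for n,a,b in(("top",250,150),("side",220,160))])
cv2.imwrite("pics/v5.png",im)
E
```

```text
time: 10.92
tcp_pos: [0.5256, 0.0652, 0.2387]
ee_rot: [-0.337, -0.375, -0.578, 0.642]
wrist_force: [0.3, 0.4, -5.0]
opening: 0.0639
grasp_force: 44.9
[-0.33583     0.83396961  1.9601487   1.3437868   2.20163806 -1.18107662] [[ 0.05   0.995 -0.092]
 [-0.49   0.105  0.865]
 [ 0.87   0.001  0.493]]
```

View pics/v5.png

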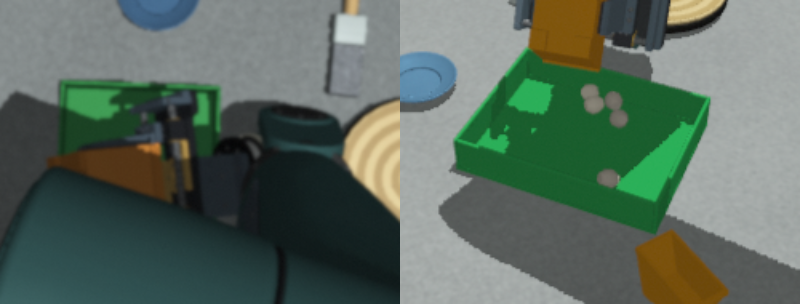

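All five stones are in the tray, in the right half at (589,91), (594,103), (613,99), (618,118) and (608,178). Next I stand the pot back up.

```bash
python3 -m jog '[0,0,0,0,-0.5,0,1,0,0,0,0,-0.8,0,1,0,0,0,0,-0.9,0,1,0,0,0,0,-0.9,0,1,0,0,0,0,-0.9,0,1,0,0,0,0,-0.9,0,1,0,0,0,0,-0.9,0,1,0,0,0,0,-0.9,0,1,0,0,0,0,-0.9,0,1,0,0,0,0,-0.9,0,1]'
python3 -m jog '[0,0,0,0,-0.9,0,1,0,0,0,0,-0.9,0,1,0,0,0,0,-0.9,0,1,0,0,0,0,-0.9,0,1,0,0,0,0,-0.9,0,1,0,0,0,0,-0.9,0,1,0,0,0,0,-0.9,0,1,0,0,0,0,-0.9,0,1,0,0,0,0,-0.9,0,1,0,0,0,0,-0.7,0,1]'
python3 -m jog '[0,0,0,0,-0.2,0,1,0,0,0,0,0,0,1,0,0,0,0,0,0,1]'
python3 - <<'E'
from h import *
s=env.sense(); r=R.from_quat(s["ee_rot"])
print(s["joints"],r.as_matrix().round(3),"tool shift",r.inv().apply(np.array([.534,-.339,.2])-s["tcp_pos"])/.02)
E
```

```text
time: 11.85
tcp_pos: [0.5255, 0.0646, 0.2386]
ee_rot: [0.577, 0.641, 0.339, -0.376]
wrist_force: [-0.3, 0.1, -4.4]
opening: 0.0638
grasp_force: 44.9
time: 12.68
tcp_pos: [0.5253, 0.0655, 0.2392]
ee_rot: [0.669, 0.743, 0.003, -0.002]
wrist_force: [-0.0, 0.6, -4.1]
opening: 0.0639
grasp_force: 44.9
time: 12.93
tcp_pos: [0.5248, 0.0657, 0.2382]
ee_rot: [0.669, 0.743, -0.004, 0.004]
wrist_force: [0.1, 0.2, -4.0]
opening: 0.0639
grasp_force: 44.9
[ 0.08597072  0.07665248  2.06328304 -0.01279678  1.00189129 -0.01289322] [[-0.106  0.994  0.001]
 [ 0.994  0.106 -0.011]
 [-0.011 -0.    -1.   ]] tool shift [-20.14907188  -1.67861334   2.12873306]
```

```bash
python3 -m jog '[-0.4,-0.03,0,0,0.09,0,1,-0.8,-0.07,0,0,0,0,1,-1,-0.08,0,0,0,0,1,-1,-0.08,0,0,0,0,1,-1,-0.08,0,0,0,0,1,-1,-0.08,0,0,0,0,1,-1,-0.08,0,0,0,0,1,-1,-0.08,0,0,0,0,1,-1,-0.08,0,0,0,0,1,-1,-0.08,0,0,0,0,1]'
python3 -m jog '[-1,-0.08,0,0,0,0,1,-1,-0.08,0,0,0,0,1,-1,-0.08,0,0,0,0,1,-1,-0.08,0,0,0,0,1,-1,-0.08,0,0,0,0,1,-1,-0.08,0,0,0,0,1,-1,-0.08,0,0,0,0,1,-1,-0.08,0,0,0,0,1,-1,-0.08,0,0,0,0,1,-0.7,-0.06,0,0,0,0,1]'
python3 -m jog '[-0.3,-0.03,0.5,0,0,0,1,0,0,1,0,0,0,1,0,0,1,0,0,0,1,0,0,1,0,0,0,1,0,0,1,0,0,0,1,0,0,1,0,0,0,1,0,0,0.5,0,0,0,1,0,0,0,0,0,0,1,0,0,0,0,0,0,1]'
python3 - <<'E'
from h import *
import cv2
s=env.sense(); r=R.from_quat(s["ee_rot"])
print(r.as_matrix().round(3),"tool shift",r.inv().apply(np.array([.534,-.339,.0545])-s["tcp_pos"])/.02)
im=np.hstack([cv2.resize(env.read_camera(n)[b:b+180,a:a+240,::-1],(400,300)) for n,a,b in(("top",380,160),("side",230,60))])
cv2.imwrite("pics/v6.png",im)
E
```

```text
time: 13.77
tcp_pos: [0.5294, -0.1207, 0.2384]
ee_rot: [0.669, 0.743, 0.0, -0.0]
wrist_force: [0.0, 0.1, -3.2]
opening: 0.0638
grasp_force: 44.9
time: 14.6
tcp_pos: [0.5341, -0.3158, 0.2386]
ee_rot: [0.67, 0.743, 0.0, 0.0]
wrist_force: [-0.8, 0.9, -3.5]
opening: 0.0641
grasp_force: 44.9
time: 15.35
tcp_pos: [0.5346, -0.3196, 0.1186]
ee_rot: [0.669, 0.743, -0.0, -0.0]
wrist_force: [-0.2, -0.6, -4.2]
opening: 0.0639
grasp_force: 44.9
[[-0.105  0.994 -0.   ]
 [ 0.994  0.105 -0.   ]
 [-0.    -0.001 -1.   ]] tool shift [-0.95774581 -0.13185229  3.20469316]
```

View pics/v6.png

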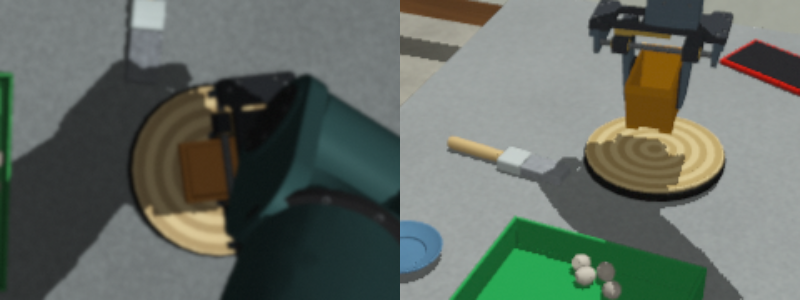

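The pot hangs upright over the mat, empty, about 20 mm short of centre; the stones are still in the tray. Next I correct the offset and lower gently.

```bash
python3 -m jog '[-0.5,-0.07,0.4,0,0,0,1,-0.46,-0.06,0.6,0,0,0,1,0,0,0.6,0,0,0,1,0,0,0.5,0,0,0,1,0,0,0.4,0,0,0,1,0,0,0.2,0,0,0,1,0,0,0.1,0,0,0,1,0,0,0,0,0,0,1]'
python3 -m jog '[0,0,0.08,0,0,0,1,0,0,0.08,0,0,0,1,0,0,0,0,0,0,1]'
python3 -m jog '[0,0,0.06,0,0,0,1,0,0,0.06,0,0,0,1,0,0,0,0,0,0,1]'
```

```text
time: 16.12
tcp_pos: [0.5341, -0.339, 0.0623]
ee_rot: [0.669, 0.743, -0.0, 0.0]
wrist_force: [-0.4, 0.2, -3.6]
opening: 0.064
grasp_force: 44.9
time: 16.37
tcp_pos: [0.5344, -0.3393, 0.0597]
ee_rot: [0.669, 0.743, -0.0, 0.001]
wrist_force: [0.4, 0.3, -4.9]
opening: 0.0636
grasp_force: 44.9
time: 16.62
tcp_pos: [0.5342, -0.3392, 0.0571]
ee_rot: [0.669, 0.743, -0.0, 0.0]
wrist_force: [0.6, -0.3, -4.2]
opening: 0.064
grasp_force: 44.9
```

```bash
python3 -m jog '[0,0,0.06,0,0,0,1,0,0,0,0,0,0,1]'
python3 -m jog '[0,0,0.05,0,0,0,1,0,0,0,0,0,0,1]'
python3 -m jog '[0,0,0.05,0,0,0,1,0,0,0,0,0,0,1]'
```

```text
time: 16.78
tcp_pos: [0.5342, -0.3392, 0.0558]
ee_rot: [0.669, 0.743, -0.0, 0.0]
wrist_force: [0.1, -0.0, -4.3]
opening: 0.0638
grasp_force: 44.9
time: 16.95
tcp_pos: [0.5342, -0.3393, 0.0548]
ee_rot: [0.669, 0.743, -0.0, 0.0]
wrist_force: [-0.3, -0.2, -4.4]
opening: 0.0634
grasp_force: 44.9
time: 17.12
tcp_pos: [0.5342, -0.3393, 0.0546]
ee_rot: [0.669, 0.743, -0.0, 0.0]
wrist_force: [-4.2, 2.1, 7.4]
opening: 0.0638
grasp_force: 44.9
```

Contact (+7 N). Now I open slowly and retreat upward.

```bash
python3 -m jog '[0,0,0,0,0,0,1,0,0,0,0,0,0,1]' 5
python3 -m jog '[0,0,0,0,0,0,0.25,0,0,0,0,0,0,0.2,0,0,0,0,0,0,0.1,0,0,0,0,0,0,0,0,0,0,0,0,0,0,0,0,0,0,0,0,0,0,0,0,0,0,0,0]'
python3 -m jog '[0,0,-0.3,0,0,0,0,0,0,-0.5,0,0,0,0,0,0,-0.8,0,0,0,0,0,0,-1,0,0,0,0,0,0,-1,0,0,0,0,0,0,-1,0,0,0,0,0,0,-1,0,0,0,0,0,0,-1,0,0,0,0,0,0,-1,0,0,0,0,0,0,-1,0,0,0,0]'
python3 -m jog '[1,0,0,0,0,0,0,1,0,0,0,0,0,0,1,0,0,0,0,0,0,1,0,0,0,0,0,0,1,0,0,0,0,0,0,1,0,0,0,0,0,0,1,0,0,0,0,0,0,1,0,0,0,0,0,0,1,0,0,0,0,0,0,0,0,0,0,0,0,0]'
python3 - <<'E'
from h import *
import cv2
im=np.hstack([cv2.resize(env.read_camera(n)[b:b+225,a:a+300,::-1],(400,300)) for n,a,b in(("top",300,140),("side",220,90))])
cv2.imwrite("pics/v7.png",im)
E
```

```text
time: 17.28
tcp_pos: [0.5343, -0.3393, 0.0545]
ee_rot: [0.669, 0.743, -0.0, 0.0]
wrist_force: [-4.3, 1.9, 6.7]
opening: 0.064
grasp_force: 5.0
time: 17.87
tcp_pos: [0.5343, -0.3393, 0.054]
ee_rot: [0.669, 0.743, -0.0, 0.0]
wrist_force: [0.5, 0.2, -0.1]
opening: 0.0911
grasp_force: 0.0
time: 18.7
tcp_pos: [0.5342, -0.339, 0.2281]
ee_rot: [0.669, 0.743, -0.0, 0.001]
wrist_force: [-0.0, 0.5, 0.4]
opening: 0.0915
grasp_force: 0.0
time: 19.53
tcp_pos: [0.5143, -0.1572, 0.2259]
ee_rot: [0.668, 0.744, -0.0, 0.0]
wrist_force: [0.3, -0.2, 0.4]
opening: 0.0911
grasp_force: 0.0
```

View pics/v7.png

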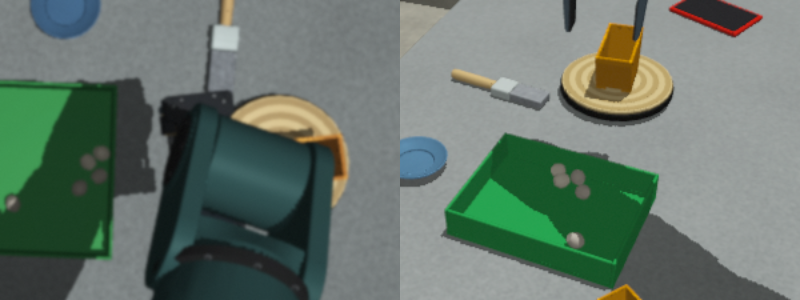

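The pot stands upright and centred on the mat (right crop, (618,65)). All five stones are in the tray, the brush and saucer haven't moved, and the gripper is clear.

```bash
python3 -c "
from bench import env
print(env.finish_job())"
```

```text
the job is handed in; nothing more can be done
None
```

I emptied all five stones into the tray, stood the pot upright in the middle of the straw mat, and handed the job in at about 19.6 s; the simulator returned no verdict.

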